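# Snap the battery cover onto the bench logger

### The job

The bench logger lies with its battery bay open. Take the flat grey cover by its grip, lay it squarely over the bay, let go, then press it on corner by corner until all four clips have snapped home and the cover lies flush all round. Do not disturb the other things on the table.

Things in the scene. Friction and masses are not known exactly. Their poses are not given: they have to be found in the camera images.
- logger: grey plastic instrument housing, 164 (x) x 120 (y) x 46 mm high, fixed to the table, yaw within 0.3 rad; origin at the centre of its underside, z up. Its open bay holds four battery cells, their tops 38 mm above the table. Three connectors stick out 10 mm at its +x end. Inside the long walls, 50 mm either side of the middle, are four sprung catches for the cover's hooked legs
- bay (a point): centre of the open bay (140 mm along x, 96 mm along y), at the level of the housing's rim, 46 mm above the table. Pressed with about 12 N a corner's hook pushes its catch aside, and the catch snaps back over it and holds (all four at once would need about 45 N)
- cover_grip (a point): centre of the upright grip bar on the middle of the grey plastic cover: 60 mm long (x), 14 mm thick (y), rising 30 mm above the plate; the point is half-way up, 15 mm above the plate's top. At the start the cover stands right side up on its legs, this point 39 mm and the plate's top 24 mm above the table; snapped home, this point is 65 mm above the table
- cover: the cover as a whole: plate 156 (x) x 112 (y) x 4 mm, about 130 g, overlapping the bay's rim all round, with four tapered hooked legs 20 mm long below. Origin midway between the leg tips, axes as the grip's. Tapered ribs centre it if laid on within about 3 mm; it fits either way round. Merely laid on, its underside stands about 8 mm above the rim; snapped home it lies on the rim
- corner0 (a point): flat white thumb pad (18 mm disc) at a corner of the cover, on the top of its plate: -60 mm along the cover's x, -40 mm along its y from the middle; the clip of that corner sits almost under it (10 mm nearer the middle in x). A place to press. With the clip home this point is 50 mm above the table; merely laid on, about 58 mm
- corner1 (a point): flat white thumb pad (18 mm disc) at a corner of the cover, on the top of its plate: -60 mm along the cover's x, +40 mm along its y from the middle; the clip of that corner sits almost under it (10 mm nearer the middle in x). A place to press. With the clip home this point is 50 mm above the table; merely laid on, about 58 mm
- corner2 (a point): flat white thumb pad (18 mm disc) at a corner of the cover, on the top of its plate: +60 mm along the cover's x, -40 mm along its y from the middle; the clip of that corner sits almost under it (10 mm nearer the middle in x). A place to press. With the clip home this point is 50 mm above the table; merely laid on, about 58 mm
- corner3 (a point): flat white thumb pad (18 mm disc) at a corner of the cover, on the top of its plate: +60 mm along the cover's x, +40 mm along its y from the middle; the clip of that corner sits almost under it (10 mm nearer the middle in x). A place to press. With the clip home this point is 50 mm above the table; merely laid on, about 58 mm
- tips: bystander: pipette tip box with green rack plate, 86 x 122 x 64 mm, origin under its centre; loose, to be left alone
- wash_bottle: bystander: white wash bottle with red cap and bent spout, 104 x 67 x 212 mm, origin under it; loose, to be left alone
- label_tape: bystander: roll of buff tape lying flat, 96 x 95 x 25 mm, origin under its centre; loose, to be left alone

How it is judged:
By the outcome, as a careful person would: the job done as asked, in the order asked, and still so for the second after the job is handed in, with the robot touching nothing.
It also fails if it takes over 54 s, if anything falls off the work surface, if the arm or the gripper's body presses on something with over 40 N, if the wrist force passes 120 N, or if a joint passes its speed limit or range.

### The arm

A 6-joint arm with a two-finger parallel gripper is mounted at the origin on the work surface; the furniture and walls round the work are solid. World frame = base frame: x ahead of the robot, y to its left, z up, the work surface at z = 0. Lengths are in m, angles in rad, forces in N, time in s.
With the tool pointing down it reaches from about 0.3 to 1 m from the base axis. Payload 5.1 kg.
Tool frame: the origin (TCP) lies on the centre line of the jaws, within the pads' length; the fingertips stand 11 mm ahead of it and the grasp point (between the pads) lies 8 mm behind it (manip.tcp_to_tips is the distance from the TCP to the fingertips, in m); z points along the fingers, y is the line along which they close (so a half turn about z gives the same grasp; the last joint's range is limited). The gripper opens to 95 mm and grips with 3 to 60 N. Pads are 20 mm wide; open, the fingers measure 119 mm over their backs; the gripper's body (75 mm by 180 mm) begins 59 mm behind the grasp point.
Start: joints at [-1.23, 0.124, 1.65, -0, 1.367, -0.083], TCP at [0.267, -0.592, 0.226] pointing down, gripper open.
Joint ranges: [-2.61, 2.61], [-1.02, 2.33], [0.03, 2.71], [-1.35, 4.49], [0.32, 2.68], [-2.91, 2.91]. Speed limits (rad/s): [2.57, 2.57, 3.14, 3.14, 3.14, 3.14].

### API

Orientations are given as a unit quaternion [w, x, y, z].
In Python, from rig import manip, imaging gives the robot as it stands.
- The arm moves only by the tool play_rows, never from a script. Its argument "plan" is a list of rows, each a list of 3 entries, a list of its own where there are three numbers: the turn, a rotation vector about the tool's x, y, z in rad, then the shift along the tool's x, y, z in mm, then the finger opening in mm, from 0 to 95.1. In form: [[[ax, ay, az], [x, y, z], grip], ...]. A call has 1 to 8 rows; each row is the pose to reach, as a shift and turn from the pose commanded when the call began, along the tool's axes at that moment; what a row does not reach only later rows make up. A row lasts 1/8 s, in which the tool goes at most 62.5 mm and 10.7 degrees, less where a joint would pass 70% of its speed; a pose out of reach is approached as far as the arm can. A call with a gripper value outside its range is refused whole. The fingers move at their own pace and stop on an object; "squeeze" is the grip in N (left out, the last holds). Time passes only in rows, so rows that repeat a pose let the fingers close. It gives the time, the measured TCP pose, the force, the opening and the grip force at its end, in the units of the state.
- manip.observe(): the state, without advancing time (a new reading comes with each control period).
- imaging.capture(name): name is "side" or "top"; returns a dict with "image" (420x560x3 uint8, red, green, blue), "fov_y" (degrees; the focal length in pixels is half the picture's height over the tangent of half this angle, whatever the lens; pixels are square), "cx", "cy" (the principal point, pixels), "pose" (4x4, takes a point from camera to world coordinates). Camera axes: x right, y down, z forward; pixel columns grow to the right and rows downward; lengths in m; the calibration is good to about 2 mm. A picture is of the moment at which its call begins. There is no depth.
- manip.close_job(): hands the job in; it is judged then, once.
The state is a dict: "time": time; "qpos": joint angles; "dq": joint speeds; "joint_efforts": joint torques, N m; "tool_pos": TCP position; "ee_rot": TCP orientation; "wrist_force": force on the tool from outside, world axes, zero at the start; "ft_torque": the same for the moment, N m; "gripper_width": finger opening in m; "finger_force": force on a finger pad.
Only numpy, scipy, OpenCV 4.12 (cv2) and the standard library are available. Lean on these libraries where they do the work, as an engineer would, in place of code of your own. Each camera call takes 0.05 s, during which the arm holds its last target. There are 200 camera calls.

## Working session

There is one attempt and no reset: what is moved stays moved. The work goes in short steps, Python scripts to look and compute and a tool call to move; the robot and the scene stay as the last step left them, time stands still between calls to the robot, and variables do not carry over. Pictures are saved under pics/ and viewed, at most 10 in all, crops included, and the job is handed in when it is done.

Besides the shell and the picture viewer there is one more tool, called after ">>>" as name(argument=value, ...) on one line, values as JSON. play_rows: Moves the arm, as the interface text tells. Its arguments: {"type":"object","properties":{"plan":{"type":"array"},"squeeze":{"type":"number"}},"required":["plan"]}

```bash
mkdir -p pics; python3 - <<'E'
from rig import manip, imaging
import cv2,numpy as np
print(manip.observe())
for n in("top","side"):
    c=imaging.capture(n); cv2.imwrite(f"pics/{n}0.png",c["image"][:,:,::-1]); print(n,c["fov_y"],c["cx"],c["cy"],np.round(c["pose"],4).tolist())
E
```

```text
{'time': 0.0, 'qpos': array([-1.22958640e+00,  1.24471666e-01,  1.65163482e+00, -2.83194482e-05,
        1.36749981e+00, -8.26203611e-02]), 'dq': array([ 0.00316281,  0.00015444, -0.00021309, -0.00027055,  0.00153681,
       -0.00187398]), 'joint_efforts': array([-1.47949431e-03, -4.17606890e+01, -3.59933102e+01,  7.73785030e-02,
        4.92010626e-02, -1.56797810e-04]), 'tool_pos': array([ 0.26706652, -0.59193597,  0.22443183]), 'ee_rot': array([-9.96627107e-04,  9.77628790e-01,  2.10335291e-01, -1.43563516e-04]), 'wrist_force': array([ 0.2767877 , -0.79644392,  0.3963975 ]), 'ft_torque': array([ 0.05003011, -0.00537782,  0.00298884]), 'finger_force': 0.0, 'gripper_width': 0.09507149484508821}
top 42.64495904175382 273.8144854076537 201.3806950171865 [[0.0241, -0.998, 0.0585, 0.4248], [-0.9995, -0.0227, 0.0239, 0.0115], [-0.0225, -0.059, -0.998, 1.5624], [0.0, 0.0, 0.0, 1.0]]
side 57.176416565458105 280.3605964305491 207.67220456975772 [[0.3833, 0.3267, -0.8639, 1.34], [0.9235, -0.1484, 0.3536, -0.3022], [-0.0127, -0.9334, -0.3586, 0.4248], [0.0, 0.0, 0.0, 1.0]]
```

View pics/top0.png

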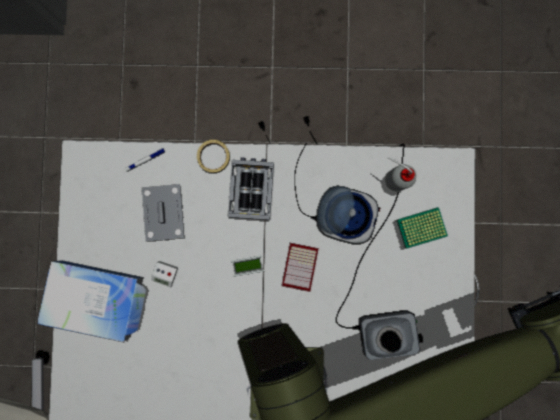

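View pics/side0.png

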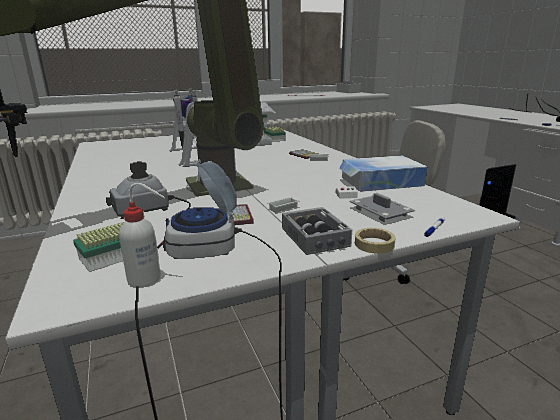

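The top view shows the cover near (163,212), its grip upright in the image, and the logger near (251,190). The tape roll is at (213,156). The side view shows the same things. Next I'll enlarge the top crop to get exact pixels.

```bash
python3 - <<'E'
import cv2
im=cv2.imread("pics/top0.png")[145:255,130:290]
cv2.imwrite("pics/crop0.png",cv2.resize(im,None,fx=5,fy=5,interpolation=cv2.INTER_CUBIC))
E
```

```text
(no output)
```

View pics/crop0.png

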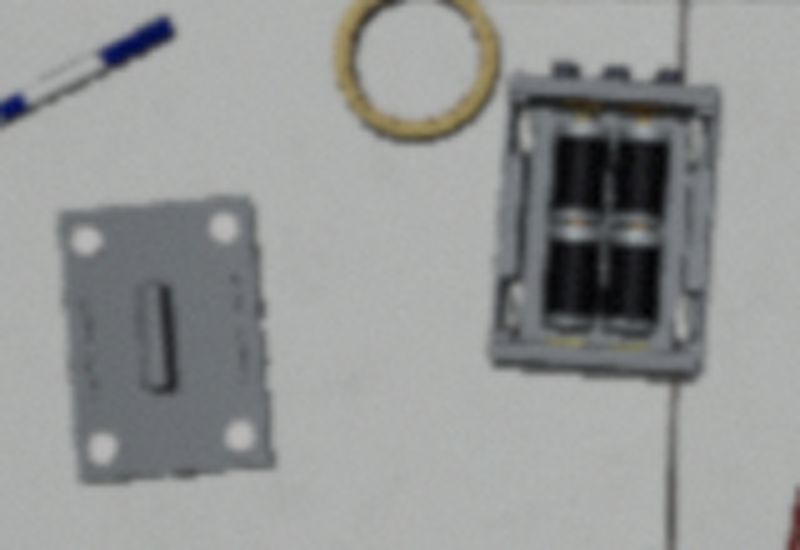

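The crop shows the cover pads at (86,240), (223,228), (103,448) and (240,436). The logger rim corners are at (513,76), (718,91), (698,370) and (493,358). I'll solve both poses from these.

```bash
cat > h.py <<'E'
import numpy as np, cv2
from rig import manip, imaging
from scipy.spatial.transform import Rotation as R
def ray(c,uv,z):
    f=210/np.tan(np.radians(c["fov_y"]/2)); P=np.array(c["pose"]); out=[]
    for u,v in uv:
        d=P[:3,:3]@np.array([(u-c["cx"])/f,(v-c["cy"])/f,1]); out.append(P[:3,3]+d*(z-P[2,3])/d[2])
    return np.array(out)
def fit(local,w):  # 2D rigid: returns centre, yaw, residual
    local=np.array(local,float); a=local-local.mean(0); b=w[:,:2]-w[:,:2].mean(0)
    y=np.arctan2((a[:,0]*b[:,1]-a[:,1]*b[:,0]).sum(),(a*b).sum()); M=np.array([[np.cos(y),-np.sin(y)],[np.sin(y),np.cos(y)]])
    return w[:,:2].mean(0)-M@local.mean(0), y, np.round(1e3*(b-a@M.T),1).tolist()
def go(p,yaw):  # turn/shift to put the TCP at p, tool down, tool x at yaw (any half turn)
    s=manip.observe(); q=s["ee_rot"]; T=R.from_quat([q[1],q[2],q[3],q[0]])
    best=None
    for k in(0,np.pi):
        D=R.from_euler("z",yaw+k)*R.from_euler("x",np.pi); r=(T.inv()*D).as_rotvec()
        if best is None or np.linalg.norm(r)<np.linalg.norm(best): best=r
    print("turn",np.round(best,3),"shift mm",np.round(1e3*T.inv().apply(np.array(p)-s["tool_pos"]),1),"q6",s["qpos"][5])
E
python3 - <<'E'
from h import *
c=imaging.capture("top")
px=lambda L:[(130+(a-2)/5,145+(b-2)/5) for a,b in L]
w=ray(c,px([(86,240),(223,228),(103,448),(240,436)]),.024)
C=fit([(.06,.04),(.06,-.04),(-.06,.04),(-.06,-.04)],w); print("cover",C)
w=ray(c,px([(513,76),(718,91),(698,370),(493,358)]),.046)
L=fit([(.082,.06),(.082,-.06),(-.082,-.06),(-.082,.06)],w); print("logger",L)
go([*C[0],.16],C[1])
go([*C[0],.039+.008],C[1])
E
```

```text
cover (array([0.47664535, 0.36848856]), np.float64(0.11578451775898375), [[0.4, -0.0], [-0.2, 0.3], [0.1, -0.5], [-0.3, 0.2]])
logger (array([0.5465349 , 0.11405923]), np.float64(-0.04415825158187428), [[-1.8, -1.5], [-2.6, 1.6], [2.8, 1.9], [1.6, -2.0]])
turn [-0.002  0.     0.308] shift mm [ 586.  -789.3   66. ] q6 -0.08262186601906489
turn [-0.002  0.     0.308] shift mm [ 586.  -789.1  179. ] q6 -0.08262186601906489
```

>>> play_rows(plan=[[[0,0,0.04],[36,-49,-30],95],[[0,0,0.08],[72,-97,-30],95],[[0,0,0.12],[108,-146,-30],95],[[0,0,0.16],[145,-194,-30],95],[[0,0,0.2],[181,-243,-30],95],[[0,0,0.24],[217,-292,-30],95],[[0,0,0.28],[253,-340,-30],95],[[0,0,0.308],[290,-389,-30],95]], squeeze=40)

```text
time: 1.15
tool_pos: [0.3715, -0.1168, 0.2555]
ee_rot: [0.0, 0.998, 0.057, 0.0]
wrist_force: [1.5, -0.2, 0.3]
gripper_width: 0.0949
finger_force: 0.0
```

```bash
python3 - <<'E'
from h import *
print(manip.observe()["tool_pos"])
go([.4766,.3685,.16],.1158)
E
```

```text
[ 0.37149058 -0.11682455  0.25554483]
turn [ 0.    -0.001 -0.002] shift mm [ 159.5 -470.3   95.5] q6 1.013968057322529
```

>>> play_rows(plan=[[[0,0,0],[20,-59,0],95],[[0,0,0],[40,-118,0],95],[[0,0,0],[60,-176,0],95],[[0,0,0],[80,-235,0],95],[[0,0,0],[100,-294,0],95],[[0,0,0],[120,-353,30],95],[[0,0,0],[140,-412,60],95],[[0,0,0],[159.5,-470.3,95],95]])

```text
time: 2.15
tool_pos: [0.472, 0.3506, 0.1704]
ee_rot: [-0.0, 0.998, 0.058, 0.0]
wrist_force: [1.1, 0.5, 1.0]
gripper_width: 0.095
finger_force: 0.0
```

```bash
python3 - <<'E'
from h import *
c=imaging.capture("top"); cv2.imwrite("pics/t1.png",cv2.resize(c["image"][145:255,100:260,::-1],None,fx=5,fy=5,interpolation=cv2.INTER_CUBIC))
s=manip.observe();print(s["tool_pos"],s["wrist_force"])
go([.4766,.3685,.039],.1158)
E
```

```text
[0.47021361 0.35408833 0.16363613] [-2.34199367  1.39819227 -2.83531616]
turn [-0.     0.007  0.003] shift mm [  8.9 -13.5 124.6] q6 2.003657973140407
```

>>> play_rows(plan=[[[0,0,0],[0,0,30],95],[[0,0,0],[0,0,50],95],[[0,0,0],[0,0,50],95],[[0,0,0],[0,0,50],95]])

```text
time: 2.7
tool_pos: [0.4725, 0.3485, 0.1223]
ee_rot: [-0.0, 0.998, 0.058, 0.001]
wrist_force: [0.8, -0.2, 0.1]
gripper_width: 0.0947
finger_force: 0.0
```

```bash
python3 - <<'E'
from h import *
s=manip.observe();print(s["tool_pos"],s["wrist_force"])
go([.4766,.3685,.039],.1158)
E
```

```text
[0.47249961 0.34847534 0.12230851] [ 0.8351717  -0.24607924  0.10137405]
turn [-0.001 -0.002 -0.001] shift mm [  6.2 -19.4  83.3] q6 1.9996745542204537
```

>>> play_rows(plan=[[[0,0,0],[6.2,-19.4,5],95],[[0,0,0],[6.2,-19.4,30],95],[[0,0,0],[6.2,-19.4,55],95],[[0,0,0],[6.2,-19.4,75],95],[[0,0,0],[6.2,-19.4,83],95],[[0,0,0],[6.2,-19.4,83],40],[[0,0,0],[6.2,-19.4,83],40],[[0,0,0],[6.2,-19.4,83],40]])

```text
time: 3.7
tool_pos: [0.4765, 0.369, 0.0392]
ee_rot: [-0.0, 0.998, 0.058, 0.001]
wrist_force: [0.3, -0.0, -0.6]
gripper_width: 0.0704
finger_force: 0.0
```

```bash
python3 - <<'E'
from h import *
c=imaging.capture("side"); cv2.imwrite("pics/s1.png",cv2.resize(c["image"][130:260,270:450,::-1],None,fx=4,fy=4,interpolation=cv2.INTER_CUBIC))
s=manip.observe();print(s["tool_pos"],s["wrist_force"])
go([.4766,.3685,.039],.1158)
E
```

```text
[0.47630999 0.36885189 0.03898742] [ 0.02952667  0.09867785 -0.65766649]
turn [-0.001 -0.001  0.   ] shift mm [ 0.2  0.4 -0. ] q6 2.024830539639409
```

View pics/s1.png

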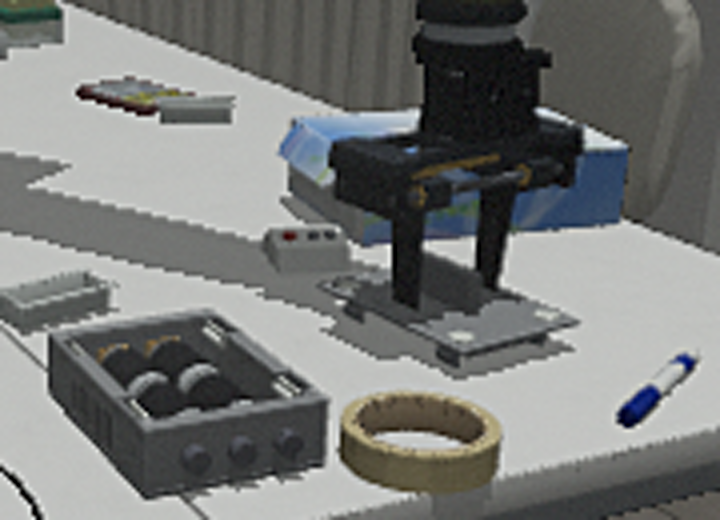

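The side view shows the fingers straddling the grip bar at about (445,290), clear of the plate. I'll close on it now.

>>> play_rows(plan=[[[0,0,0],[0,0,0],5],[[0,0,0],[0,0,0],5],[[0,0,0],[0,0,0],5],[[0,0,0],[0,0,0],5],[[0,0,0],[0,0,0],5],[[0,0,0],[0,0,0],5],[[0,0,0],[0,0,0],5],[[0,0,0],[0,0,0],5]])

```text
time: 4.75
tool_pos: [0.4758, 0.3685, 0.0381]
ee_rot: [0.0, 0.998, 0.058, -0.0]
wrist_force: [-0.2, 0.4, -0.3]
gripper_width: 0.0138
finger_force: 40.0
```

>>> play_rows(plan=[[[0,0,0],[0,0,-20],5],[[0,0,0],[0,0,-50],5],[[0,0,0],[0,0,-85],5],[[0,0,0.03],[6,40,-95],5],[[0,0,0.06],[13,85,-95],5],[[0,0,0.1],[20,130,-95],5],[[0,0,0.13],[27,175,-95],5],[[0,0,0.16],[34,220,-95],5]])

```text
time: 5.75
tool_pos: [0.5355, 0.1526, 0.1347]
ee_rot: [-0.0, 1.0, -0.022, 0.001]
wrist_force: [-0.3, -0.9, -2.1]
gripper_width: 0.0138
finger_force: 40.0
```

>>> play_rows(plan=[[[0,0,0],[4,25,0],5],[[0,0,0],[6,39,0],5],[[0,0,0],[6,39,0],5],[[0,0,0],[6,39,0],5]])

```text
time: 6.25
tool_pos: [0.5391, 0.1155, 0.1334]
ee_rot: [-0.0, 1.0, -0.022, 0.0]
wrist_force: [0.1, -0.5, -1.6]
gripper_width: 0.0137
finger_force: 40.0
```

```bash
python3 - <<'E'
from h import *
c=imaging.capture("top"); cv2.imwrite("pics/t2.png",cv2.resize(c["image"][140:240,180:320,::-1],None,fx=5.6,fy=5.6,interpolation=cv2.INTER_CUBIC))
c=imaging.capture("side"); cv2.imwrite("pics/s2.png",cv2.resize(c["image"][150:270,260:420,::-1],None,fx=5,fy=5,interpolation=cv2.INTER_CUBIC))
s=manip.observe();print(s["tool_pos"],s["wrist_force"],s["gripper_width"],s["finger_force"])
go([.5465,.1141,.105],-.044)
E
```

```text
[0.53907091 0.11562274 0.13315692] [-0.34965574  0.1848499  -2.10352256] 0.013874902619603825 39.99932885169983
turn [-0.     0.     0.001] shift mm [ 7.5  1.2 28.2] q6 1.7273795642127818
```

View pics/s2.png

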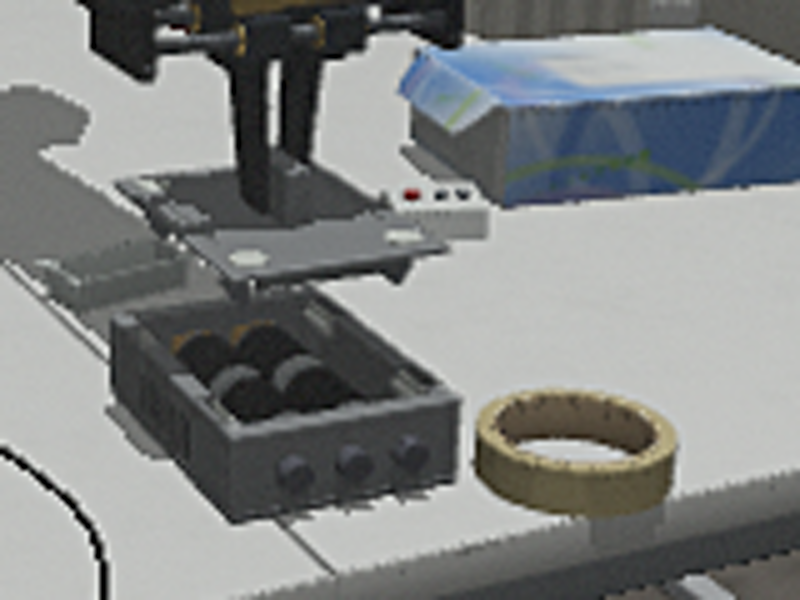

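View pics/t2.png

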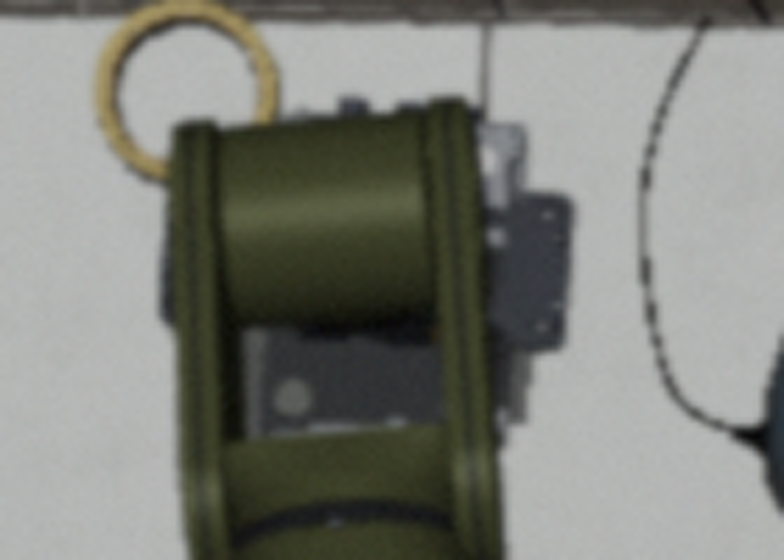

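The side view shows the cover level over the bay, pads at (248,258), (403,235) and (145,187), and rim corners at (233,436), (460,402) and (114,320). The arm hides most of the top view. I'll cross-check the relative pose from the side.

```bash
python3 - <<'E'
from h import *
c=imaging.capture("side")
px=lambda L:[(260+(a-2)/5,150+(b-2)/5) for a,b in L]
C=fit([(.06,-.04),(.06,.04),(-.06,-.04)],ray(c,px([(248,258),(403,235),(145,187)]),.119)); print("cover",C)
L=fit([(.082,-.06),(.082,.06),(-.082,-.06)],ray(c,px([(233,436),(460,402),(114,320)]),.046)); print("logger",L)
print(manip.observe()["tool_pos"])
E
```

```text
cover (array([0.53393954, 0.11605719]), np.float64(0.0041328024172535985), [[-1.7, -0.4], [0.6, 0.8], [1.1, -0.4]])
logger (array([0.54923772, 0.11531686]), np.float64(-0.04919957181658959), [[-4.8, 2.6], [-0.6, -2.7], [5.5, 0.1]])
[0.53906983 0.11557029 0.13308795]
```

>>> play_rows(plan=[[[0,0,0],[4,1,12],5],[[0,0,0],[7.5,1.3,28],5],[[0,0,0],[7.5,1.3,38],5],[[0,0,0],[7.5,1.3,38],5],[[0,0,0],[7.5,1.3,38],5]])

```text
time: 7.02
tool_pos: [0.5468, 0.113, 0.0952]
ee_rot: [-0.0, 1.0, -0.022, 0.0]
wrist_force: [-0.3, 0.1, -0.4]
gripper_width: 0.0137
finger_force: 40.0
```

```bash
python3 - <<'E'
from h import *
c=imaging.capture("side"); cv2.imwrite("pics/s3.png",cv2.resize(c["image"][180:260,275:365,::-1],None,fx=7.4,fy=7.4,interpolation=cv2.INTER_CUBIC))
s=manip.observe();print(s["tool_pos"],s["wrist_force"],s["gripper_width"],s["finger_force"])
go([.5465,.1141,.095],-.044)
# predicted pixels of rim corners and cover plate corners in crop
f=210/np.tan(np.radians(c["fov_y"]/2)); P=np.linalg.inv(np.array(c["pose"]))
def pj(o,yaw,l):
    p=np.array([*o,0])+R.from_euler("z",yaw).apply(l); q=P[:3,:3]@p+P[:3,3]; return np.round([(f*q[0]/q[2]+c["cx"]-275)*7.4+3.2,(f*q[1]/q[2]+c["cy"]-180)*7.4+3.2])
for l in [(.082,-.06,.046),(.082,.06,.046),(-.082,-.06,.046),(-.082,.06,.046)]: print("rim",pj((.5465,.1141),-.044,l))
zt=s["tool_pos"][2]-.0141
for l in [(.06,-.04,zt),(.06,.04,zt),(-.06,-.04,zt)]: print("pad",pj(s["tool_pos"][:2]+[.0005,0],-.044,l))
E
```

```text
[0.54705316 0.11307874 0.09554664] [ 0.06220855  0.43153747 -0.56920447] 0.014103787115425965 39.9993234872818
turn [-0.    -0.001 -0.   ] shift mm [-0.6 -1.   0.5] q6 1.7227720416066816
rim [228. 429.]
rim [571. 369.]
rim [ 45. 245.]
rim [348. 201.]
pad [258. 289.]
pad [487. 253.]
pad [118. 166.]
```

View pics/s3.png

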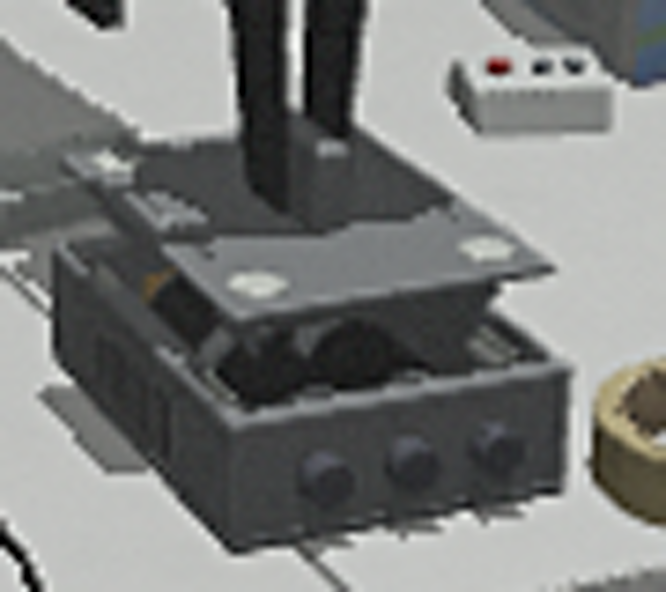

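Rim corners appear at (233,424), (572,368) and (55,245), and pads at (257,285), (488,248) and (113,165). All fall within about 1 mm of prediction; the cover needs about 1 mm in +y. I'll lower it now.

>>> play_rows(plan=[[[0,0,0],[-0.4,-1.3,0],5],[[0,0,0],[-0.4,-1.3,5],5],[[0,0,0],[-0.4,-1.3,10],5],[[0,0,0],[-0.4,-1.3,15],5],[[0,0,0],[-0.4,-1.3,19],5],[[0,0,0],[-0.4,-1.3,21],5],[[0,0,0],[-0.4,-1.3,22],5],[[0,0,0],[-0.4,-1.3,22],5]])

```text
time: 8.07
tool_pos: [0.5465, 0.1147, 0.0732]
ee_rot: [-0.0, 1.0, -0.022, 0.0]
wrist_force: [-0.3, 1.1, -1.1]
gripper_width: 0.0139
finger_force: 40.0
```

>>> play_rows(plan=[[[0,0,0],[0,0,1],5],[[0,0,0],[0,0,2],5],[[0,0,0],[0,0,2],5]])

```text
time: 8.45
tool_pos: [0.5469, 0.1149, 0.072]
ee_rot: [-0.001, 1.0, -0.022, 0.001]
wrist_force: [-1.4, 3.5, 4.1]
gripper_width: 0.0136
finger_force: 40.0
```

Contact is at the expected height, so I'll release and lift.

>>> play_rows(plan=[[[0,0,0],[0,0,0],50],[[0,0,0],[0,0,0],50],[[0,0,0],[0,0,0],50],[[0,0,0],[0,0,0],50],[[0,0,0],[0,0,-20],50],[[0,0,0],[0,0,-50],40],[[0,0,0],[0,0,-60],0],[[0,0,0],[0,0,-60],0]])

```text
time: 9.45
tool_pos: [0.5471, 0.1145, 0.1326]
ee_rot: [-0.0, 1.0, -0.022, 0.001]
wrist_force: [0.1, -0.6, -1.1]
gripper_width: 0.0254
finger_force: 0.0
```

```bash
python3 - <<'E'
from h import *
c=imaging.capture("side"); cv2.imwrite("pics/s4.png",cv2.resize(c["image"][180:260,275:365,::-1],None,fx=7.4,fy=7.4,interpolation=cv2.INTER_CUBIC))
s=manip.observe();print(s["tool_pos"],s["wrist_force"],s["gripper_width"],s["qpos"])
f=210/np.tan(np.radians(c["fov_y"]/2)); P=np.linalg.inv(np.array(c["pose"]))
for z in(.058,.050):
  for i,l in enumerate([(-.06,-.04,z),(-.06,.04,z),(.06,-.04,z),(.06,.04,z)]):
    p=np.array([.5467,.1146,0])+R.from_euler("z",-.044).apply(l); q=P[:3,:3]@p+P[:3,3]; print(i,z,np.round(p,4),np.round([(f*q[0]/q[2]+c["cx"]-275)*7.4+3.2,(f*q[1]/q[2]+c["cy"]-180)*7.4+3.2]))
E
```

```text
[0.54632701 0.1143579  0.13125917] [ 0.27612658 -0.31572618 -0.90976884] 0.02167183505162396 [ 1.10192287e-01  2.26529185e-04  1.94405608e+00 -5.71011474e-05
  1.19687034e+00  1.72519582e+00]
0 0.058 [0.485  0.0773 0.058 ] [121. 227.]
1 0.058 [0.4885 0.1572 0.058 ] [327. 197.]
2 0.058 [0.6049 0.072  0.058 ] [260. 356.]
3 0.058 [0.6084 0.1519 0.058 ] [486. 319.]
0 0.05 [0.485  0.0773 0.05  ] [121. 248.]
1 0.05 [0.4885 0.1572 0.05  ] [326. 218.]
2 0.05 [0.6049 0.072  0.05  ] [260. 379.]
3 0.05 [0.6084 0.1519 0.05  ] [485. 342.]
```

View pics/s4.png

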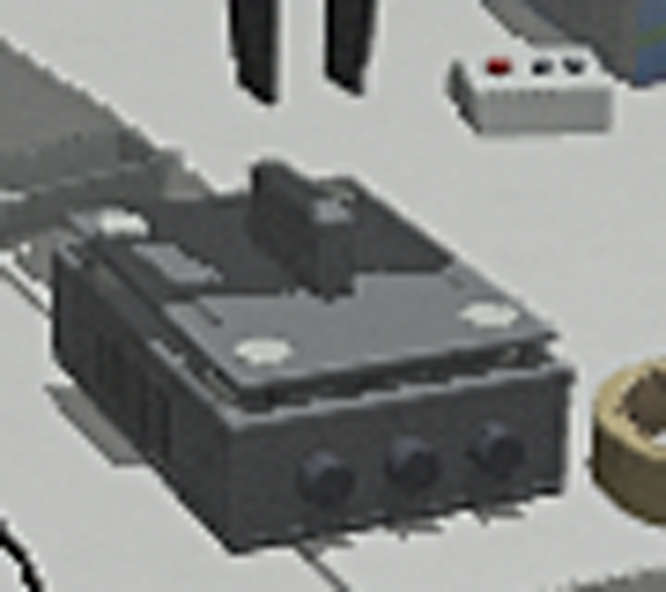

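The cover sits squarely, with pads at (262,352), (489,314) and (119,222) matching the laid-on prediction. The fingers are clear of it. I'll press corner 0 first.

>>> play_rows(plan=[[[0,0,0],[-35,25,0],0],[[0,0,0],[-60,40,0],0],[[0,0,0],[-60,40,20],0],[[0,0,0],[-60,40,45],0],[[0,0,0],[-60,40,57],0],[[0,0,0],[-60,40,60],0],[[0,0,0],[-60,40,63],0],[[0,0,0],[-60,40,65],0]])

```text
time: 10.5
tool_pos: [0.4854, 0.0773, 0.0676]
ee_rot: [-0.0, 1.0, -0.022, 0.001]
wrist_force: [-4.0, -0.1, 10.0]
gripper_width: 0.0005
finger_force: 4.5
```

>>> play_rows(plan=[[[0,0,0],[0,0,1],0],[[0,0,0],[0,0,2],0],[[0,0,0],[0,0,3],0],[[0,0,0],[0,0,4],0]])

```text
time: 11.0
tool_pos: [0.4855, 0.0771, 0.0629]
ee_rot: [-0.0, 1.0, -0.022, 0.001]
wrist_force: [0.7, 0.2, 6.3]
gripper_width: 0.0006
finger_force: 3.4
```

>>> play_rows(plan=[[[0,0,0],[0,0,1],0],[[0,0,0],[0,0,2],0],[[0,0,0],[0,0,3],0],[[0,0,0],[0,0,4],0],[[0,0,0],[0,0,4],0]])

```text
time: 11.62
tool_pos: [0.4858, 0.0772, 0.0624]
ee_rot: [0.0, 1.0, -0.022, 0.0]
wrist_force: [-11.8, -1.3, 24.9]
gripper_width: 0.0002
finger_force: 12.8
```

Stiff stop at about home height, so this corner looks snapped. Next is corner 1.

>>> play_rows(plan=[[[0,0,0],[0,0,-20],0],[[0,0,0],[0,0,-35],0],[[0,0,0],[0,-40,-35],0],[[0,0,0],[0,-80,-35],0],[[0,0,0],[0,-80,-25],0],[[0,0,0],[0,-80,-14],0],[[0,0,0],[0,-80,-10],0],[[0,0,0],[0,-80,-8],0]])

```text
time: 12.62
tool_pos: [0.488, 0.1567, 0.0668]
ee_rot: [-0.001, 1.0, -0.023, -0.001]
wrist_force: [-5.4, 2.2, 10.9]
gripper_width: 0.0007
finger_force: 5.5
```

>>> play_rows(plan=[[[0,0,0],[0,0,1.5],0],[[0,0,0],[0,0,3],0],[[0,0,0],[0,0,4.5],0],[[0,0,0],[0,0,6],0]])

```text
time: 13.12
tool_pos: [0.4889, 0.1564, 0.0621]
ee_rot: [-0.0, 1.0, -0.023, 0.0]
wrist_force: [-6.9, -0.8, 19.1]
gripper_width: 0.0002
finger_force: 9.5
```

>>> play_rows(plan=[[[0,0,0],[0,0,1],0],[[0,0,0],[0,0,2],0],[[0,0,0],[0,0,2],0]])

```text
time: 13.5
tool_pos: [0.489, 0.1565, 0.0619]
ee_rot: [0.0, 1.0, -0.023, -0.0]
wrist_force: [-10.7, -0.9, 24.5]
gripper_width: 0.0004
finger_force: 12.6
```

>>> play_rows(plan=[[[0,0,0],[0,0,-20],0],[[0,0,0],[0,0,-35],0],[[0,0,0],[55,0,-35],0],[[0,0,0],[115,0,-35],0],[[0,0,0],[120,0,-25],0],[[0,0,0],[120,0,-14],0],[[0,0,0],[120,0,-10],0],[[0,0,0],[120,0,-8],0]])

```text
time: 14.5
tool_pos: [0.6064, 0.1512, 0.0668]
ee_rot: [0.001, 1.0, -0.022, -0.001]
wrist_force: [-5.0, -3.1, 8.8]
gripper_width: -0.0002
finger_force: 4.4
```

>>> play_rows(plan=[[[0,0,0],[0,0,1.5],0],[[0,0,0],[0,0,3],0],[[0,0,0],[0,0,4.5],0],[[0,0,0],[0,0,6],0]])

```text
time: 15.0
tool_pos: [0.6073, 0.1519, 0.0612]
ee_rot: [0.0, 1.0, -0.022, -0.001]
wrist_force: [-6.8, -1.9, 14.3]
gripper_width: 0.0003
finger_force: 7.3
```

>>> play_rows(plan=[[[0,0,0],[0,0,1],0],[[0,0,0],[0,0,2],0],[[0,0,0],[0,0,2],0]])

```text
time: 15.38
tool_pos: [0.6074, 0.1519, 0.0612]
ee_rot: [0.0, 1.0, -0.022, -0.001]
wrist_force: [-10.5, -1.8, 18.9]
gripper_width: 0.0006
finger_force: 9.5
```

>>> play_rows(plan=[[[0,0,0],[0,0,-20],0],[[0,0,0],[0,0,-35],0],[[0,0,0],[0,40,-35],0],[[0,0,0],[0,80,-35],0],[[0,0,0],[0,80,-25],0],[[0,0,0],[0,80,-14],0],[[0,0,0],[0,80,-10],0],[[0,0,0],[0,80,-8],0]])

```text
time: 16.38
tool_pos: [0.6042, 0.0726, 0.0654]
ee_rot: [-0.0, 1.0, -0.022, -0.0]
wrist_force: [0.8, -0.2, 0.9]
gripper_width: 0.0006
finger_force: 0.0
```

>>> play_rows(plan=[[[0,0,0],[0,0,1.5],0],[[0,0,0],[0,0,3],0],[[0,0,0],[0,0,4.5],0],[[0,0,0],[0,0,6],0]])

```text
time: 16.88
tool_pos: [0.6047, 0.0718, 0.0613]
ee_rot: [-0.0, 1.0, -0.022, -0.0]
wrist_force: [-3.7, -0.2, 11.7]
gripper_width: 0.0004
finger_force: 5.3
```

>>> play_rows(plan=[[[0,0,0],[0,0,1],0],[[0,0,0],[0,0,2],0],[[0,0,0],[0,0,2],0]])

```text
time: 17.25
tool_pos: [0.6047, 0.0718, 0.0612]
ee_rot: [0.0, 1.0, -0.022, -0.0]
wrist_force: [-7.9, 0.1, 14.9]
gripper_width: 0.0004
finger_force: 7.5
```

>>> play_rows(plan=[[[0,0,0],[0,0,-20],0],[[0,0,0],[0,0,-60],0],[[0,0,0],[0,0,-110],0],[[0,0,0],[0,0,-110],0]])

```text
time: 17.75
tool_pos: [0.6081, 0.0719, 0.175]
ee_rot: [-0.0, 1.0, -0.022, 0.006]
wrist_force: [0.5, -0.3, -0.4]
gripper_width: 0.0008
finger_force: 0.0
```

```bash
python3 - <<'E'
from h import *
c=imaging.capture("side"); cv2.imwrite("pics/s5.png",cv2.resize(c["image"][180:260,275:365,::-1],None,fx=7.4,fy=7.4,interpolation=cv2.INTER_CUBIC))
print(manip.observe()["tool_pos"])
E
```

```text
[0.60643083 0.07177456 0.17183337]
```

View pics/s5.png

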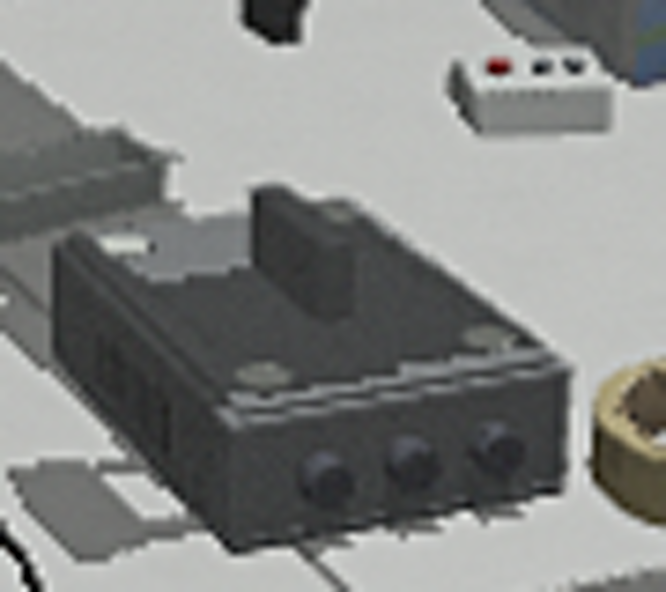

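The plate looks flush all round: pads at (263,375), (488,337) and (124,243), a uniform drop of about 22 px, or 8 mm. The first two corners stopped about 1 mm higher while the cover was still tilted, so I'll press them again as a check.

>>> play_rows(plan=[[[0,0,0],[-50,0,20],0],[[0,0,0],[-105,0,40],0],[[0,0,0],[-120,0,60],0],[[0,0,0],[-120,0,90],0],[[0,0,0],[-120,0,100],0],[[0,0,0],[-120,0,105],0],[[0,0,0],[-120,0,107],0],[[0,0,0],[-120,0,109],0]])

```text
time: 18.8
tool_pos: [0.4854, 0.0771, 0.0612]
ee_rot: [0.0, 1.0, -0.022, -0.0]
wrist_force: [-8.0, -0.1, 16.0]
gripper_width: 0.0
finger_force: 8.3
```

>>> play_rows(plan=[[[0,0,0],[0,0,1],0],[[0,0,0],[0,0,2],0],[[0,0,0],[0,0,2],0]])

```text
time: 19.18
tool_pos: [0.4855, 0.0771, 0.0612]
ee_rot: [0.0, 1.0, -0.022, -0.0]
wrist_force: [-11.4, -0.5, 20.1]
gripper_width: -0.0
finger_force: 10.2
```

>>> play_rows(plan=[[[0,0,0],[0,0,-20],0],[[0,0,0],[0,0,-35],0],[[0,0,0],[0,-40,-35],0],[[0,0,0],[0,-80,-35],0],[[0,0,0],[0,-80,-20],0],[[0,0,0],[0,-80,-6],0],[[0,0,0],[0,-80,-2],0],[[0,0,0],[0,-80,0],0]])

```text
time: 20.18
tool_pos: [0.4882, 0.1566, 0.0611]
ee_rot: [-0.0, 1.0, -0.023, -0.002]
wrist_force: [-17.8, -1.5, 37.2]
gripper_width: 0.0002
finger_force: 18.9
```

>>> play_rows(plan=[[[0,0,0],[0,0,0],0],[[0,0,0],[0,0,0],0],[[0,0,0],[0,0,-20],0],[[0,0,0],[0,0,-60],0],[[0,0,0],[0,0,-110],0],[[0,0,0],[-50,20,-140],0],[[0,0,0],[-100,20,-140],0],[[0,0,0],[-100,20,-140],0]])

```text
time: 21.18
tool_pos: [0.3851, 0.1405, 0.196]
ee_rot: [0.0, 1.0, -0.022, -0.0]
wrist_force: [-0.4, 0.0, -0.6]
gripper_width: 0.0001
finger_force: 0.0
```

```bash
python3 - <<'E'
from h import *
c=imaging.capture("side"); cv2.imwrite("pics/s6.png",cv2.resize(c["image"][160:280,60:460,::-1],None,fx=2,fy=2,interpolation=cv2.INTER_CUBIC))
E
```

```text
(no output)
```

View pics/s6.png

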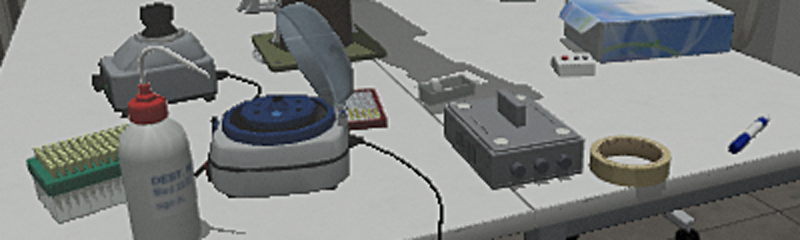

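The cover is flush on the logger at (513,140), and the tips, bottle and tape are undisturbed. All four corners stop at TCP z 61.2 mm, which is the home height.

```bash
python3 -c "
from rig import manip; print(manip.close_job())"
```

```text
the job is handed in; nothing more can be done
None
```

The cover is on the logger and flush all round: all four corners pressed down to the height expected with the clips home, nothing else on the table looks disturbed, and the job was handed in at about 21 s of the 54 s allowed.

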